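# Pack copper gas diffusers with sprung tongs and shut the case

## Task

Take the sprung tongs from their yellow stand and, squeezing them shut on one copper gas diffuser at a time, move every copper diffuser from the mat into the white case, each left standing upright in a compartment of its own; bare copper must stay clean, so it is handled only with the tongs and never touched by the robot. Then put the tongs back upright in their stand and let go of them, and last lower the blue lid gently, without slamming it, until the case is fully shut. Leave the steel bushing on the mat and everything else on the table where it is.

Things in the scene. Friction and masses are not known exactly. Their poses are not given: they have to be found in the camera images.
- part1_c (a point): Centre (13.5 mm above its underside) of copper gas diffuser 1 of up to five alike, some absent: a flange 30 mm in diameter and 4 mm high at the foot, a plain round copper body 24 mm in diameter from 4 to 22 mm up, a brass nipple 10 mm in diameter up to 27 mm; about 50 g. It stands upright on the mat; z is its own upward axis.
- part2_c (a point): Centre (13.5 mm above its underside) of copper gas diffuser 2 of up to five alike, some absent: a flange 30 mm in diameter and 4 mm high at the foot, a plain round copper body 24 mm in diameter from 4 to 22 mm up, a brass nipple 10 mm in diameter up to 27 mm; about 50 g. It stands upright on the mat; z is its own upward axis.
- part3_c (a point): Centre (13.5 mm above its underside) of copper gas diffuser 3 of up to five alike, some absent: a flange 30 mm in diameter and 4 mm high at the foot, a plain round copper body 24 mm in diameter from 4 to 22 mm up, a brass nipple 10 mm in diameter up to 27 mm; about 50 g. It stands upright on the mat; z is its own upward axis.
- part4_c (a point): Centre (13.5 mm above its underside) of copper gas diffuser 4 of up to five alike, some absent: a flange 30 mm in diameter and 4 mm high at the foot, a plain round copper body 24 mm in diameter from 4 to 22 mm up, a brass nipple 10 mm in diameter up to 27 mm; about 50 g. It stands upright on the mat; z is its own upward axis.
- part5_c (a point): Centre (13.5 mm above its underside) of copper gas diffuser 5 of up to five alike, some absent: a flange 30 mm in diameter and 4 mm high at the foot, a plain round copper body 24 mm in diameter from 4 to 22 mm up, a brass nipple 10 mm in diameter up to 27 mm; about 50 g. It stands upright on the mat; z is its own upward axis.
- bushing_c (a point): Centre (10 mm up) of a plain grey steel bushing, 28 mm in diameter, 20 mm high, standing among the copper parts on the mat. Not to be packed; leave it where it is.
- tongs_grip (a point): Midway between the two black rubber grip plates of the upright steel tongs, 88 mm above the tips. Two parallel legs slide together along the tongs' y (z is up), joined by a sprung bar 111 to 125 mm above the tips. Plates 20 mm wide along x, 68 to 108 mm above the tips, 63 mm over their outer faces at rest: hold both from above and squeeze. 120 g. Point fixed to the +y leg.
- tongs_tip (a point): Bottom of the tongs, midway between the tips at rest (axes as tongs_grip). Each tip is a shallow V jaw 16 mm high, 19 mm wide along x, hollow inwards; at rest 46 mm between the V bottoms, 38 mm between the V edges; legs 60 mm over their outsides, 16 mm along x. On a 24 mm round body the grip plates are about 43 mm apart.
- tongs_leg (a joint): How far the tongs are squeezed, in m (the plates and the tips close by the same): 0 at rest, about 0.020 with a 24 mm round body in the jaws, 0.026 at the stop. The spring resists with 5 N at 0, 11.5 N at 0.026; about 0.005 is enough to carry the empty tongs; opening to 0.012 frees a part.
- stand_floor (a point): Centre of the pocket floor of the fixed yellow tongs stand, 6 mm above the table. Pocket 28 mm along the stand's x by 72 mm along its y, walls 5 mm thick rising 50 mm above the floor, on a dark plate 90 x 110 mm. The tongs start in it, tips on this floor, their y along the stand's y; they fit either way round.
- case_in (a point): Middle of the inner floor (4 mm above the table) of the fixed white case: outside 50 mm along x, 304 mm along y, 45 mm high, walls and dividers 4 mm. A row of five compartments, each 42 mm (x) by 56 mm (y), centred at y = -120, -60, 0, 60, 120 mm, x = 0 from this point. The lid is hinged on the far (+x) long side.
- lid_hinge (a point): Middle of the hinge line of the blue lid, on the case's far (+x) long edge, 45 mm above the table; the hinge runs along the case's y.
- lid_edge (a point): Middle of the lid's free edge, on its outer face, 50 mm from the hinge (a small blue tab 70 mm wide reaches 12 mm farther). The lid is 6 mm thick, 304 mm long, 120 g. When open its outer face looks away from the robot.
- lid (a joint): Lid angle in rad: 0 fully closed, grows as it opens, about 1.57 upright, 1.9 at the stop. The stiff hinge (0.08 N m) stays wherever it is left; push the free edge over from the far side and down to close it.
- mat: Thin dark rubber mat, 190 x 270 mm, flush with the table (its top is at table height for all that stands on it); origin at its centre.
- spool: Bystander: wooden-flanged spool of copper wire lying flat, 100 mm in diameter, 55 mm high; origin under its centre.
- carton: Bystander: cardboard carton 90 x 130 x 70 mm high; origin under its centre.
- tin: Bystander: tin with green label, 66 mm in diameter, 60 mm high; origin under its centre.
- wrench: Bystander: steel wrench lying on the table, about 180 mm long.
- tape: Bystander: yellow roll of tape lying flat, 90 mm in diameter, 25 mm high; origin under its centre.

How it is judged:
By the outcome, as a careful person would: the job done as asked, in the order asked, and still so for the second after the job is handed in, with the robot touching nothing.
Of part1, part2, part3, part4, part5 only 3 to 5 are there at a start; the rules pass over those that are not, and their reading is None.
At some moment in a run one of part1, part2, part3, part4, part5 may be knocked a few centimetres aside while the robot is not near it.
It also fails if it takes over 210 s, if anything falls off the work surface, if the arm or the gripper's body presses on something with over 40 N, if the wrist force passes 120 N, or if a joint passes its speed limit or range.

## Robot

A 6-joint arm with a two-finger parallel gripper is mounted at the origin on the work surface. World frame = base frame: x ahead of the robot, y to its left, z up, the work surface at z = 0. Lengths are in m, angles in rad, forces in N, time in s.
With the tool pointing down it reaches from about 0.4 to 0.825 m from the base axis. Payload 7 kg.
Tool frame: the origin (TCP) lies on the centre line of the jaws, within the pads' length; the fingertips stand 11 mm ahead of it and the grasp point (between the pads) lies 8 mm behind it (robot.finger_overhang is the z of the fingertips in the tool frame, in m); z points along the fingers, y is the direction in which the jaws open and shut (so a half turn about z gives the same grasp; the last joint's range is limited). The gripper opens to 85 mm and grips with 20 to 120 N. Pads are 22 mm wide; open, the fingers measure 114 mm over their backs; the gripper's body (76 mm by 85 mm) begins 54 mm behind the grasp point. The pads swing forward as they close: fully open they stand 13 mm farther back than shut.
Start: joints at [-0.98, 0.359, 0.012, 0, -1.224, -0.288], TCP at [0.201, -0.644, 0.242] pointing down, gripper open.
Joint ranges: [-3.07, 3.07], [-1.43, 2.12], [-1.02, 1.25], [-3.03, 1.67], [-3.05, -0], [-3.03, 3.03]. Speed limits (rad/s): [2.39, 2.39, 3.01, 3.14, 3.14, 3.14].

## Interface

Orientations are given as a rotation vector (axis times angle).
In Python, from plant import robot gives the robot as it stands. The module is installed in compiled form; this text tells all that it offers. Calls block until the motion is done:
- robot.movep(position, orientation): joint-space move of the TCP to a pose.
- robot.line_to(position, vel=0.15, orientation=None): straight line of the TCP; orientation=None keeps the orientation; vel is the mean speed in m/s.
- robot.movej(angles): joint-space move.
- robot.gripper_open() and robot.grab(): open the fingers fully, or close them until they stop; the grip force is fixed at half the most.
- robot.pause(seconds).
- robot.inverse_kinematics(position, orientation): joint angles nearest the present ones, or None.
- robot.get_image(name): name is "side" or "top" or "wrist"; returns the picture (400x640x3 uint8, red, green, blue); there is no depth.
- robot.camera_model(name): a dict with "K" (3x3 intrinsics, pixels), "rvec" (rotation vector, rad) and "tvec" (3), from world to camera coordinates, as OpenCV has them. Camera axes: x right, y down, z forward; pixel columns grow to the right and rows downward; lengths in m; the calibration is good to about 2 mm. The wrist camera is an equidistant fisheye: a pixel r from the principal point sees the ray r / f radians off the axis. A picture is of the moment at which its call begins: read the wrist's pose just before it. camera_model takes no time and is no camera call; for the wrist camera it gives the pose at the moment of the call.
A pose or a line that the arm cannot do raises robot.MotionError and nothing moves.
- robot.sign_off(): hands the job in, once; it reports no verdict.
Trained networks look in the newest picture that a camera, given by its name, has taken for a name from the list of things; names that differ only in an ending like _2 or _b are one class to them, and where a whole thing is asked for, a point or a joint stands for the part that bears it (a point fixed in the world has none). Each returns a list of dicts, best first, with "p" (0 to 1); they miss things now and then, are a little off and sometimes report something else, mostly with a low value. They report only what shows in the picture. A call takes as long as a camera call.
- robot.regions_of(query, camera): "pixels" (400x640 bool, what is visible of it) and "location" ([row, column] in pixels, amid what is visible of it).
Readings, each from a call of its own:
- robot.read_time_s(): time.
- robot.read_joint_pos(): joint angles.
- robot.read_joint_vel(): joint speeds.
- robot.read_effort(): joint torques, N m.
- robot.read_position(): TCP position.
- robot.read_tool_rot(): TCP orientation.
- robot.read_wrist_force(): force on the tool from outside, world axes, zero at the start.
- robot.read_ft_torque(): the same for the moment, N m.
- robot.read_opening(): opening from 0.0 (shut) to 1.0 (fully open).
Only numpy, scipy, OpenCV 4.12 (cv2) and the standard library are available. Lean on these libraries where they do the work, as an engineer would, in place of code of your own. Each camera call takes 0.05 s, during which the arm holds its last target.

## Working session

There is one attempt and no reset: what is moved stays moved. The work goes in short steps, each a Python script; the robot and the scene stay as the last script left them, time stands still between calls to the robot, and variables do not carry over. Pictures are saved under pics/ and viewed, and the job is handed in when it is done.

```bash
ls; mkdir -p pics; python3 - <<'E'
from plant import robot
import cv2
for n in ["side","top","wrist"]:
    im=robot.get_image(n); cv2.imwrite(f"pics/a_{n}.png",im[:,:,::-1])
    m=robot.camera_model(n); print(n,m)
print(robot.read_time_s(),robot.read_position(),robot.read_tool_rot(),robot.finger_overhang)
E
```

```text
pics
side {'K': array([[361.27910643,   0.        , 323.65436917],
       [  0.        , 361.27910643, 198.76655467],
       [  0.        ,   0.        ,   1.        ]]), 'rvec': array([ 2.24942136, -0.69750633,  0.3202582 ]), 'tvec': array([-0.45420569,  0.26051747,  0.6718306 ])}
top {'K': array([[403.78492389,   0.        , 318.7432467 ],
       [  0.        , 403.78492389, 195.35794494],
       [  0.        ,   0.        ,   1.        ]]), 'rvec': array([ 2.18156557, -2.18329581,  0.1372805 ]), 'tvec': array([-0.02447665,  0.54604338,  0.92283598])}
wrist {'K': array([[309.70691629,   0.        , 319.90046688],
       [  0.        , 309.70691629, 203.42141919],
       [  0.        ,   0.        ,   1.        ]]), 'rvec': array([-1.74386261, -2.36882516, -0.36346447]), 'tvec': array([ 0.67348855, -0.03951476,  0.38      ])}
0.15 [ 0.20113059 -0.64398164  0.24160787] [ 4.73681659e-01 -3.10532962e+00 -1.86399590e-03] 0.011
```

View pics/a_side.png

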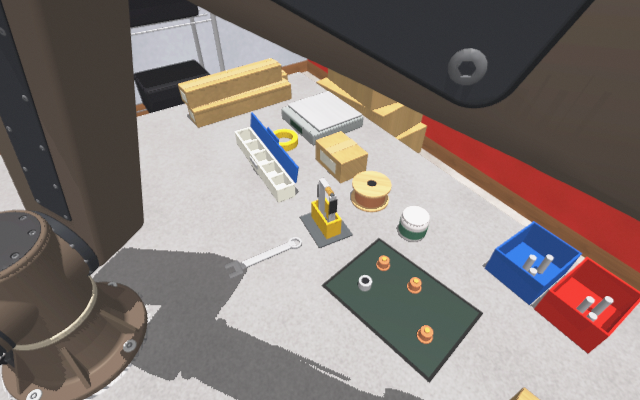

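View pics/a_top.png

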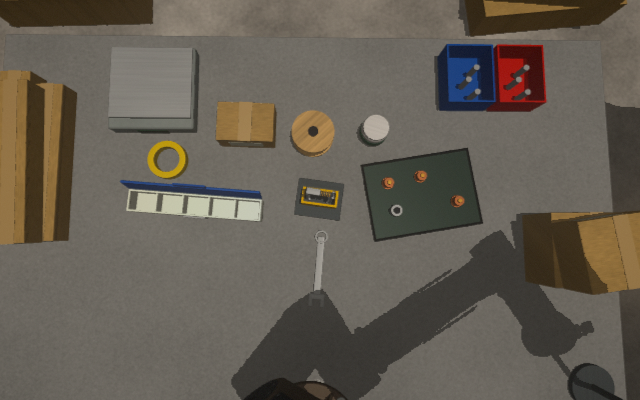

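View pics/a_wrist.png

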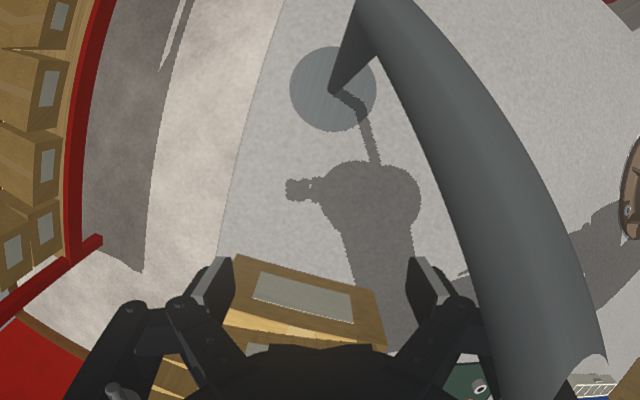

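```bash
cat > h.py <<'E'
from plant import robot
import numpy as np, cv2
from scipy.spatial.transform import Rotation as R
def ori(yaw):  # tool z down, tool y (jaw dir) at angle yaw from world y (mod pi)
    # tool x = (cos,sin,0), tool y=(sin,-cos,0) , z=-1
    c,s=np.cos(yaw),np.sin(yaw)
    return R.from_matrix(np.array([[c,s,0],[s,-c,0],[0,0,-1]])).as_rotvec()
def cam(n):
    m=robot.camera_model(n); Rm=R.from_rotvec(m['rvec']).as_matrix(); return m['K'],Rm,np.array(m['tvec'])
def rays(n,uv,C=None):
    K,Rm,t=C or cam(n); uv=np.atleast_2d(uv).astype(float)
    x=(uv[:,0]-K[0,2])/K[0,0]; y=(uv[:,1]-K[1,2])/K[1,1]
    if n=='wrist':
        r=np.hypot(x,y)+1e-12; d=np.c_[np.sin(r)*x/r,np.sin(r)*y/r,np.cos(r)]
    else: d=np.c_[x,y,np.ones_like(x)]
    return -Rm.T@t, d@Rm
def toz(n,uv,z,C=None):
    o,d=rays(n,uv,C); s=(z-o[2])/d[:,2]; return o+d*s[:,None]
def proj(n,P,C=None):
    K,Rm,t=C or cam(n); p=np.atleast_2d(P)@Rm.T+t
    if n=='wrist':
        rr=np.hypot(p[:,0],p[:,1]); th=np.arctan2(rr,p[:,2]); q=np.c_[p[:,0]/rr*th,p[:,1]/rr*th]
    else: q=p[:,:2]/p[:,2:]
    return q*K[0,0]+K[:2,2]
def shot(n,f=None,crop=None,sc=1):
    im=robot.get_image(n)[:,:,::-1].copy()
    if f:
        o=im
        if crop: o=im[crop[1]:crop[3],crop[0]:crop[2]]
        if sc!=1: o=cv2.resize(o,None,fx=sc,fy=sc,interpolation=cv2.INTER_CUBIC)
        cv2.imwrite('pics/'+f,o)
    return im
E
python3 - <<'E'
from h import *
im=cv2.imread('pics/a_top.png')
cv2.imwrite('pics/b_top.png',cv2.resize(im[140:260,100:500],None,fx=2,fy=2,interpolation=cv2.INTER_CUBIC))
for nm,uv,z in [("stand",(319,196),.05),("p1",(388,183),.02),("p2",(421,176),.02),("p3",(458,201),.02),("bush",(397,211),.02),("caseL",(127,211),.045),("caseR",(262,220),.045),("lidL",(122,181),.1),("lidR",(261,193),.1),("disc",(590,385),0),("wrenchtop",(320,236),0),("matTR",(467,150),0),("matBL",(376,240),0)]:
    print(nm,toz("top",uv,z).round(3))
for q in ["part1_c","tongs_grip","bushing_c","lid_edge","tape","mat","carton","spool"]:
    r=robot.regions_of(q,"top"); print(q,[(round(a['p'],2),np.round(a['location'],1).tolist()) for a in r[:6]])
K,Rm,t=cam("wrist"); p=robot.read_position(); Rt=R.from_rotvec(robot.read_tool_rot()).as_matrix()
print("cam in tool",Rt.T@(-Rm.T@t-p), (Rt.T@Rm.T).round(2))
E
```

```text
stand [[ 0.542 -0.025  0.05 ]]
p1 [[ 0.577 -0.191  0.02 ]]
p2 [[ 0.594 -0.271  0.02 ]]
p3 [[ 0.533 -0.358  0.02 ]]
bush [[ 0.51  -0.211  0.02 ]]
caseL [[0.508 0.412 0.045]]
caseR [[0.488 0.106 0.045]]
lidL [[0.57  0.401 0.1  ]]
lidR [[0.544 0.102 0.1  ]]
disc [[ 0.101 -0.663  0.   ]]
wrenchtop [[ 0.451 -0.028  0.   ]]
matTR [[ 0.662 -0.393  0.   ]]
matBL [[ 0.441 -0.163  0.   ]]
part1_c []
tongs_grip [(0.64, [194.6, 316.0])]
bushing_c [(0.69, [206.8, 395.2])]
lid_edge [(0.66, [188.2, 190.4])]
tape [(0.79, [155.9, 156.2])]
mat [(0.3, [186.8, 188.5])]
carton [(0.82, [121.1, 248.0])]
spool [(0.8, [132.9, 312.0])]
cam in tool [ 0.07631986  0.00068792 -0.13164043] [[-0.   -0.95 -0.3 ]
 [ 1.   -0.    0.  ]
 [-0.   -0.3   0.95]]
```

View pics/b_top.png

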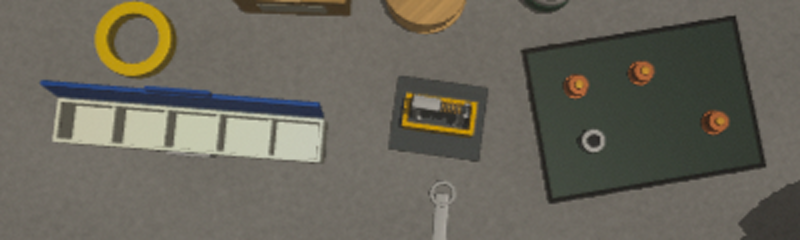

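```bash
python3 - <<'E'
from h import *
print(robot.read_joint_pos())
for yaw in [0,np.pi,np.pi/2,-np.pi/2]:
    print(yaw,robot.inverse_kinematics([0.54,-0.025,0.30],ori(yaw)))
p=robot.read_position()
robot.line_to([p[0]+.05,p[1]+0.05,0.32],vel=0.3)
robot.movep([0.54,-0.025,0.30],ori(0))
shot("wrist","c1.png"); 
for q in ["tongs_grip","lid_edge"]:
    r=robot.regions_of(q,"wrist"); print(q,[(round(a['p'],2),np.round(a['location'],1).tolist()) for a in r[:6]])
print(robot.read_joint_pos(), robot.read_time_s())
E
```

```text
[-9.79899661e-01  3.58593215e-01  1.18491195e-02 -5.89490028e-05
 -1.22406273e+00 -2.88088631e-01]
0 [ 3.16442391e-01  1.03028569e-01 -1.92248446e-01  4.44089210e-16
 -1.27551931e+00  1.25435394e+00]
3.141592653589793 [ 0.31644239  0.10302857 -0.19224845  0.         -1.27551931 -1.88723872]
1.5707963267948966 [ 0.31644239  0.10302857 -0.19224845  0.         -1.27551931  2.82515026]
-1.5707963267948966 [ 0.31644239  0.10302857 -0.19224845  0.         -1.27551931 -0.31644239]
tongs_grip [(0.56, [181.7, 314.5])]
lid_edge [(0.59, [169.4, 131.4])]
[ 3.15372802e-01  1.03166734e-01 -1.92174714e-01 -1.91690884e-05
 -1.27554986e+00  1.25416304e+00] 3.475
```

View pics/c1.png

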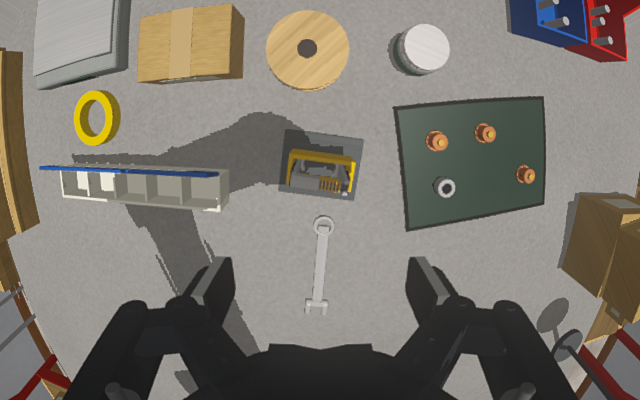

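```bash
python3 - <<'E'
from h import *
im=cv2.imread('pics/c1.png')
cv2.imwrite('pics/c2.png',cv2.resize(im[110:220,260:380],None,fx=5,fy=5,interpolation=cv2.INTER_CUBIC))
robot.movep([0.46,-0.02,0.25],ori(0))
shot("wrist","c3.png",(220,60,420,220),4)
E
```

```text
(no output)
```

View pics/c2.png

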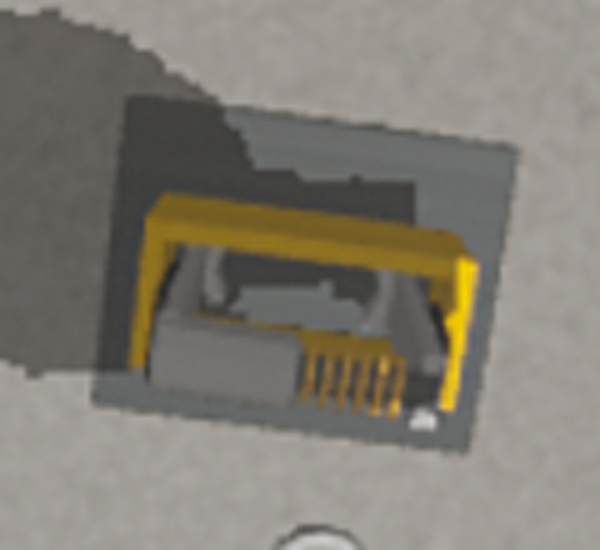

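View pics/c3.png

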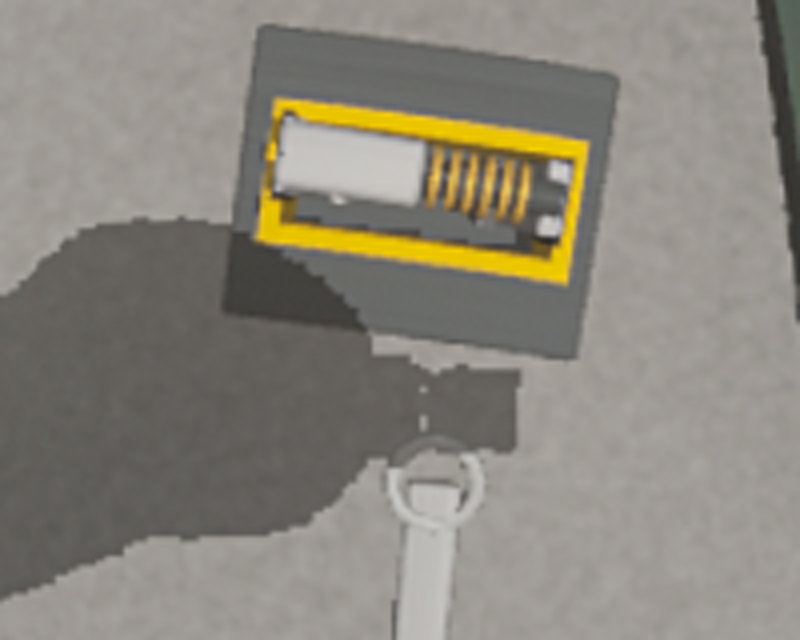

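```bash
python3 - <<'E'
from h import *
C=cam("wrist")
f=lambda l:np.array(l)/4+np.array([220,60])-0.375
q=toz("wrist",f([(274,98),(588,142),(568,284),(256,241)]),0.056,C)
print(q.round(4),q.mean(0).round(4),np.linalg.norm(q[0]-q[1]),np.linalg.norm(q[1]-q[2]))
d=(q[0]+q[3]-q[1]-q[2]); print("yaw y-axis",np.degrees(np.arctan2(-d[0],d[1])))
b=toz("wrist",f([(286,114),(426,140),(421,207),(276,192)]),0.131,C); print(b.round(4),b.mean(0))
pl=toz("wrist",f([(260,24),(620,75),(577,358),(224,312)]),0.006,C); print(pl.round(4),pl.mean(0))
ps=toz("wrist",f([(560,170),(548,228)]),0.131,C);print(ps.round(4))
E
```

```text
[[ 0.5643  0.0137  0.056 ]
 [ 0.553  -0.0678  0.056 ]
 [ 0.5151 -0.0631  0.056 ]
 [ 0.5265  0.0188  0.056 ]] [ 0.5397 -0.0246  0.056 ] 0.08233474816809402 0.03814660202273145
yaw y-axis -7.887265121458951
[[ 0.5545  0.0037  0.131 ]
 [ 0.5489 -0.0242  0.131 ]
 [ 0.5353 -0.0232  0.131 ]
 [ 0.5386  0.0058  0.131 ]] [ 0.54431414 -0.00946599  0.131     ]
[[ 0.5916  0.0229  0.006 ]
 [ 0.5766 -0.0849  0.006 ]
 [ 0.4891 -0.073   0.006 ]
 [ 0.5035  0.0349  0.006 ]] [ 0.54020771 -0.025021    0.006     ]
[[ 0.5432 -0.0511  0.131 ]
 [ 0.5313 -0.0488  0.131 ]]
```

```bash
cat >> h.py <<'E'
ST=np.array([0.540,-0.025]); TH=np.radians(-7.9)
def axes(th): return np.array([np.cos(th),np.sin(th)]), np.array([-np.sin(th),np.cos(th)])
def F(): return np.round(robot.read_wrist_force(),1)
PZ=0.080   # TCP height above tips plane for plate grip
BZ=0.113   # TCP height above tips for bar grip (fingertips 11 lower)
BO=0.016   # block offset along tongs +y
def yaw_near(yaw):
    return yaw
E
python3 - <<'E'
from h import *
z0=0.006
robot.movep([*ST,0.20],ori(TH))
robot.line_to([*ST,z0+PZ],vel=0.15)
print(F(),robot.read_opening())
robot.grab(); print(robot.read_opening(),F(),robot.read_position(),robot.read_time_s())
shot("wrist","d1.png")
robot.gripper_open(); print(robot.read_opening(),F(),robot.read_time_s())
shot("wrist","d2.png")
E
```

```text
[-0.1 -0.4  1.1] 1.0008456695990078
0.41831527150455844 [-1.4 -0.5 18.3] [ 0.54369566 -0.02446475  0.08976456] 5.875
0.9999172863542004 [-0.   0.6 -0.4] 6.475
```

View pics/d1.png

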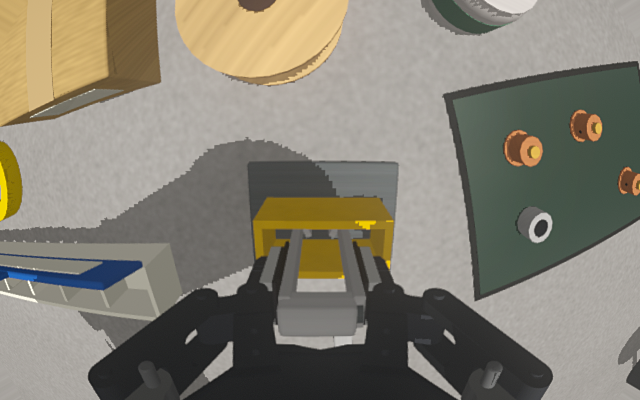

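View pics/d2.png

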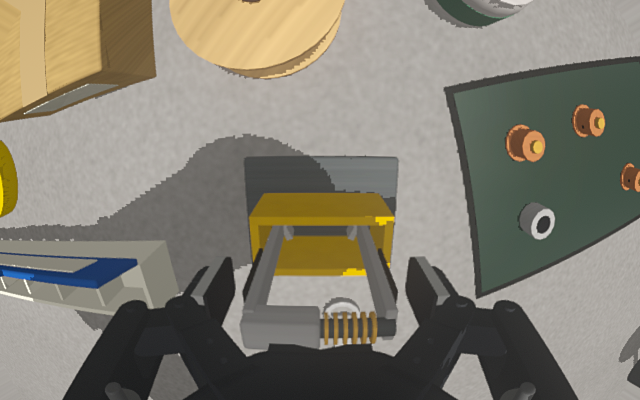

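```bash
sed -i 's/^BZ=.*/BZ=0.119/; s/^BO=.*/BO=0.012/' h.py; python3 - <<'E'
from h import *
z0=0.006; X,Y=axes(TH)
print(robot.read_position())
robot.line_to([*ST,0.20],vel=0.3)
b=ST+BO*Y
robot.movep([*b,0.20],ori(TH-np.pi/2))
robot.line_to([*b,z0+BZ],vel=0.15)
print(F(),robot.read_position())
shot("wrist","e0.png")
robot.grab(); print(robot.read_opening(),F(),robot.read_position(),robot.read_time_s())
shot("wrist","e1.png")
E
```

```text
[ 0.53990178 -0.02505251  0.08582075]
[ 0.3 -0.6  1.3] [ 0.54216847 -0.01308562  0.12555897]
0.14810845421084662 [-0.5  0.6  4.7] [ 0.54175936 -0.01309499  0.12534281] 9.8333
```

View pics/e0.png

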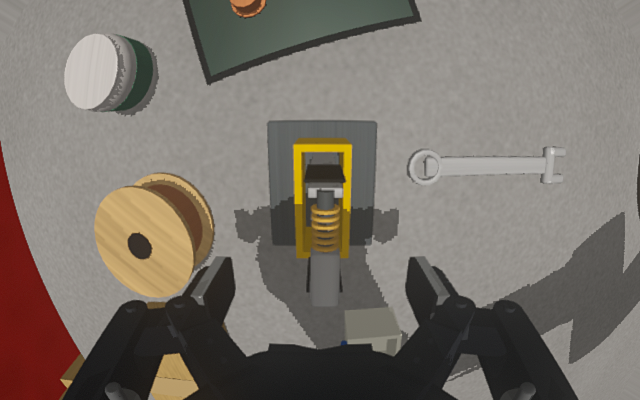

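View pics/e1.png

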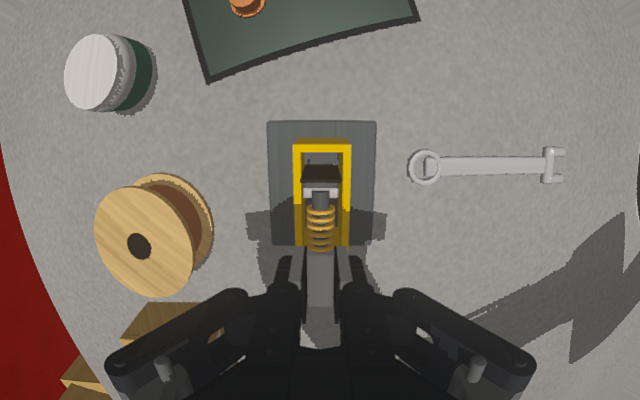

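```bash
cat >> h.py <<'E'
def find_parts(n="wrist",f=None,save=None):
    C=cam(n); im=shot(n,save); out=[]
    for q in ["part1_c","bushing_c"]:
        for a in robot.regions_of(q,n)[:8]:
            r,c=a['location']; ys,xs=np.nonzero(a['pixels'])
            P=toz(n,[(c,r)],0.0115 if q[0]=='p' else 0.010,C)[0]
            out.append((q,round(a['p'],2),(round(c),round(r)),P[:2].round(4),len(xs)))
    return im,C,out
E
python3 - <<'E'
from h import *
X,Y=axes(TH); b=ST+BO*Y
robot.line_to([*b,0.24],vel=0.15)
print(robot.read_opening(),F())
robot.movep([0.54,-0.15,0.33],ori(TH-np.pi/2))
im,C,o=find_parts(save="f1.png")
for r in o: print(r)
print(robot.read_time_s())
E
```

```text
0.1452172471510282 [ 0.5  1.6 -1.5]
('bushing_c', 0.62, (335, 120), array([ 0.5085, -0.2068]), 289)
('bushing_c', 0.61, (321, 197), array([ 0.5444, -0.0952]), 3052)
11.65
```

View pics/f1.png

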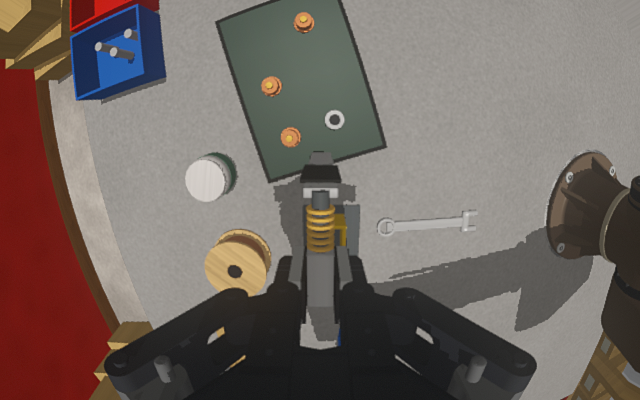

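```bash
cat >> h.py <<'E'
from scipy.optimize import least_squares
MATC=np.array([0.5515,-0.278])
def model_c(xy,n,C,kind='p'):
    a=np.linspace(0,2*np.pi,24,endpoint=False); P=[]
    for r,z in ([(.015,0),(.015,.004),(.012,.022),(.005,.027)] if kind=='p' else [(.014,0),(.014,.02)]):
        P.append(np.c_[xy[0]+r*np.cos(a),xy[1]+r*np.sin(a),np.full(24,z)])
    uv=proj(n,np.vstack(P),C); h=cv2.convexHull(uv.astype(np.float32))
    m=cv2.moments(h); return np.array([m['m10'],m['m01']])/m['m00'],m['m00']
def copper(im,C,n="wrist",rad=0.17):
    hsv=cv2.cvtColor(im,cv2.COLOR_BGR2HSV)
    m=cv2.inRange(hsv,(3,90,60),(25,255,255))
    m=cv2.morphologyEx(m,cv2.MORPH_CLOSE,np.ones((3,3),np.uint8))
    k,lab,st,ce=cv2.connectedComponentsWithStats(m); out=[]
    for i in range(1,k):
        if st[i,4]<60: continue
        P=toz(n,[ce[i]],0.012,C)[0]
        if np.linalg.norm(P[:2]-MATC)>rad: continue
        # convex hull centroid
        cs,_=cv2.findContours((lab==i).astype(np.uint8),cv2.RETR_EXTERNAL,cv2.CHAIN_APPROX_NONE)
        h=cv2.convexHull(max(cs,key=len)); mm=cv2.moments(h)
        c=np.array([mm['m10'],mm['m01']])/max(mm['m00'],1)
        s=least_squares(lambda x:model_c(x,n,C)[0]-c,P[:2])
        out.append((s.x.round(4),c.round(1),st[i,4],round(model_c(s.x,n,C)[1])))
    return out
E
python3 - <<'E'
from h import *
C=cam("wrist"); im=cv2.imread('pics/f1.png')
for o in copper(im,C): print(o)
im=shot("top")
for o in copper(im,cam("top"),"top"): print(o)
E
```

```text
(array([ 0.534 , -0.3581]), array([303.4,  22.1]), np.int32(335), 339)
(array([ 0.5939, -0.2699]), array([271.1,  85.9]), np.int32(333), 327)
(array([ 0.5772, -0.1905]), array([290.4, 136.6]), np.int32(331), 321)
(array([ 0.6632, -0.2737]), array([419.9, 148.7]), np.int32(6393), 132)
(array([ 0.5352, -0.3605]), array([456.9, 200.7]), np.int32(142), 138)
```

```bash
cat >> h.py <<'E'
BH=0.1194  # TCP above tips in bar grip
E
python3 - <<'E'
from h import *
X,Y=axes(TH)
A=np.array([0.5772,-0.1905])
t=A+BO*Y
robot.movep([*t,0.24],ori(TH-np.pi/2))
robot.line_to([*t,BH+0.035],vel=0.2)
shot("wrist","g1.png"); shot("side","g1s.png",(300,180,480,300),4)
print(robot.read_position(),t,F())
# project expected tip positions
E
```

```text
[ 0.58035605 -0.17860485  0.1570798 ] [ 0.57884933 -0.17861389] [-0.4 -0.4 -0.9]
```

View pics/g1.png

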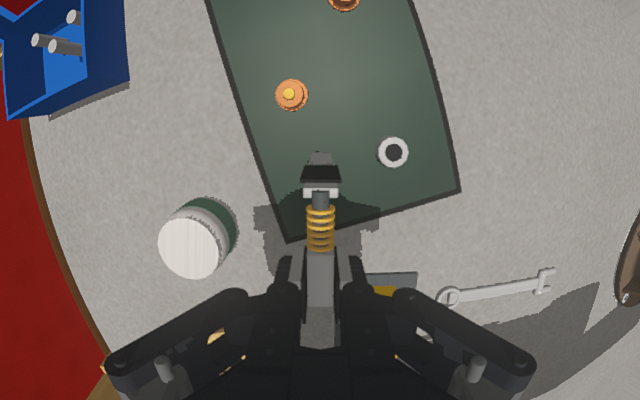

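View pics/g1s.png

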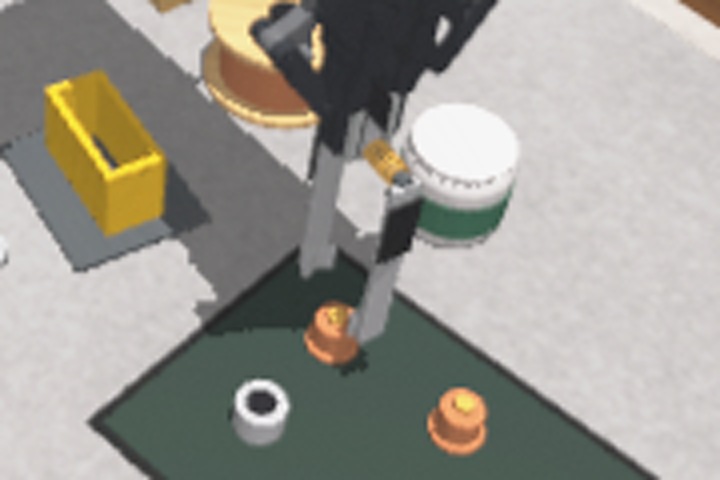

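```bash
cat >> h.py <<'E'
def overlay(f,c,th,zt,part=None,s=0.0,crop=(300,180,480,300),sc=4,n="side"):
    im=shot(n); X,Y=axes(th); o=cv2.resize(im[crop[1]:crop[3],crop[0]:crop[2]],None,fx=sc,fy=sc,interpolation=cv2.INTER_CUBIC)
    def dr(P,col):
        uv=(proj(n,P)-np.array(crop[:2])+.5)*sc-.5
        cv2.polylines(o,[uv.round().astype(int)],True,col,1)
    for sg in (1,-1):
        ys=[(.023-s/2)*sg,(.030-s/2)*sg]
        dr([np.r_[c+x*X+y*Y,zt] for x,y in [(-.008,ys[0]),(.008,ys[0]),(.008,ys[1]),(-.008,ys[1])]],(255,0,255))
    if part is not None:
        a=np.linspace(0,2*np.pi,30)
        for r,z in [(.015,0),(.015,.004),(.012,.022),(.005,.027)]: dr(np.c_[part[0]+r*np.cos(a),part[1]+r*np.sin(a),0*a+z],(255,255,0))
    cv2.imwrite('pics/'+f,o)
E
python3 - <<'E'
from h import *
X,Y=axes(TH)
p=robot.read_position(); print(p, robot.read_tool_rot(), ori(TH-np.pi/2))
overlay("g2.png",p[:2]-BO*Y,TH,p[2]-BH,np.array([0.5772,-0.1905]))
E
```

```text
[ 0.58035605 -0.17860485  0.1570798 ] [-2.06212251  2.3664153  -0.00490436] [ 2.06313852 -2.36919055 -0.        ]
```

View pics/g2.png

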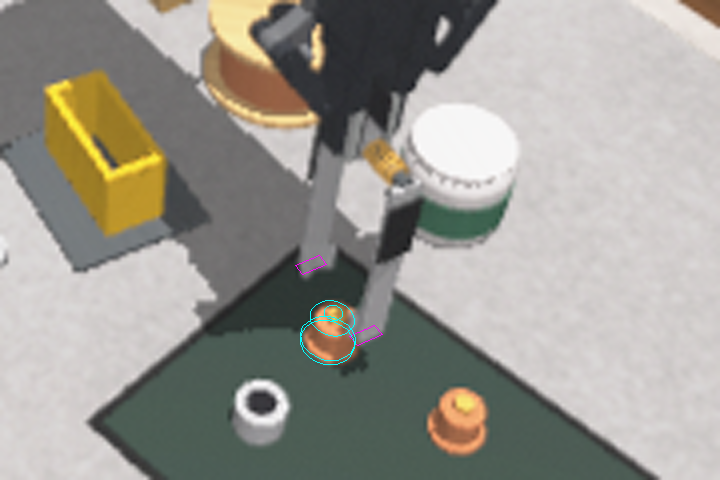

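```bash
python3 - <<'E'
from h import *
X,Y=axes(TH); A=np.array([0.5772,-0.1905]); t=A+BO*Y
robot.pause(0.3); print(robot.read_position())
robot.line_to([*t,BH+0.012],vel=0.05)
robot.pause(0.2); print(robot.read_position(),F())
overlay("g3.png",t-BO*Y,TH,.012,A)
robot.line_to([*t,BH+0.0005],vel=0.04)
robot.pause(0.2); print(robot.read_position(),F())
overlay("g4.png",t-BO*Y,TH,.0,A)
E
```

```text
[ 0.57898167 -0.17864006  0.15480832]
[ 0.57905922 -0.17863757  0.13171877] [ 0.7  0.3 -1.4]
[ 0.57864584 -0.1785936   0.11962105] [-0.1  0.4 -1.8]
```

View pics/g4.png

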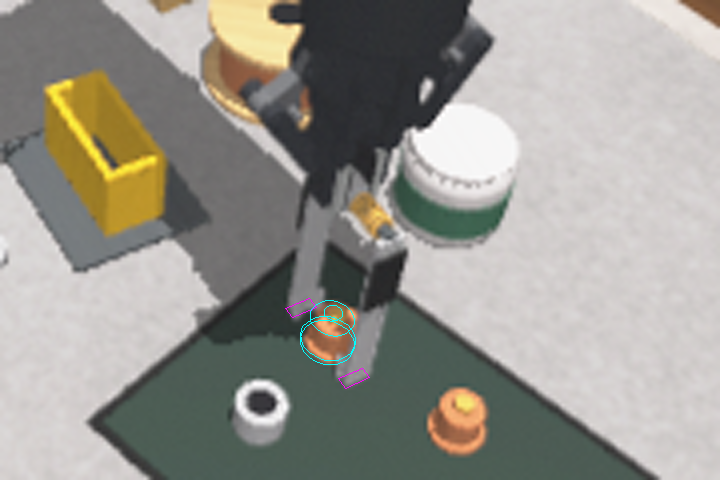

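```bash
python3 - <<'E'
from h import *
X,Y=axes(TH); A=np.array([0.5772,-0.1905]); t=A+BO*Y
z=BH+0.0005
for i in range(6):
    z-=0.0004; robot.line_to([*t,z],vel=0.02); robot.pause(0.1); f=F(); p=robot.read_position(); print(z,p[2],f)
    if f[2]>0.5: break
robot.gripper_open(); robot.pause(0.2); print(robot.read_opening(),F())
overlay("g5.png",t-BO*Y,TH,.0,A); shot("wrist","g5w.png")
print(robot.read_time_s())
E
```

```text
0.11950000000000001 0.11949471289314818 [ 0.3  0.2 -1.5]
0.11910000000000001 0.11937605514792789 [-0.3  1.7  2.7]
1.0027138566021794 [-0.4 -0.3 -0.5]
16.4583
```

View pics/g5.png

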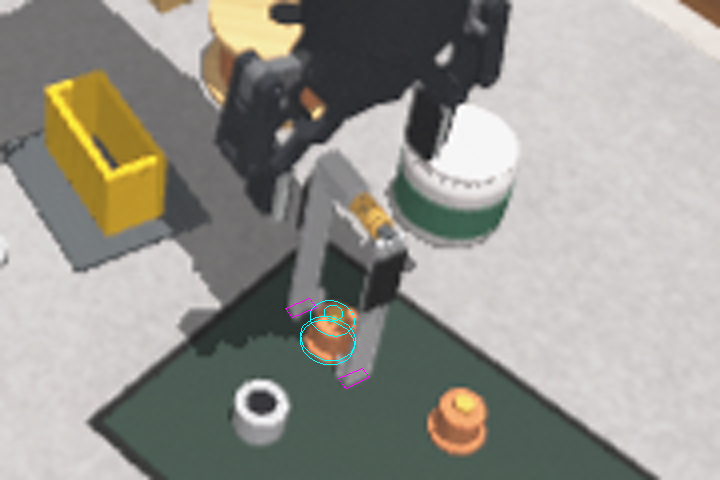

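View pics/g5w.png

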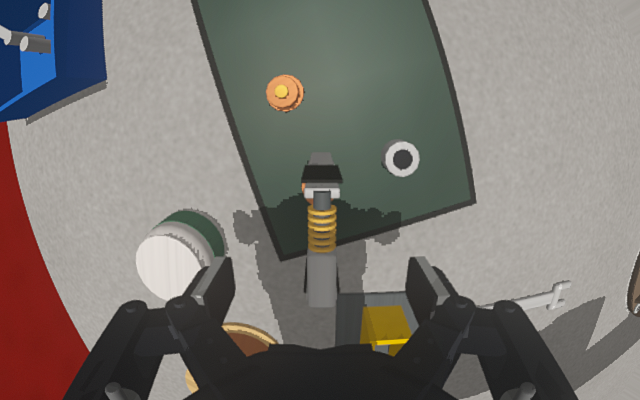

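```bash
python3 - <<'E'
from h import *
X,Y=axes(TH); A=np.array([0.5772,-0.1905]); t=A+BO*Y
robot.line_to([*t,0.175],vel=0.15)
robot.movep([*A,0.175],ori(TH)); robot.pause(0.15)
robot.line_to([*A,PZ+0.002],vel=0.12); robot.pause(0.2)
print(robot.read_position(),F())
overlay("h0.png",A,TH,.0,A)
robot.grab(); robot.pause(0.1); print(robot.read_opening(),robot.read_opening()*85,F(),robot.read_position(),robot.read_time_s())
overlay("h1.png",A,TH,.0,A); shot("wrist","h1w.png")
E
```

```text
[ 0.57768297 -0.19051507  0.08287707] [0.2 0.5 0.5]
0.5530682265478648 47.01079925656851 [-0.5  0.2 12.8] [ 0.57947971 -0.19093324  0.0846074 ] 20.2833
```

View pics/h1.png

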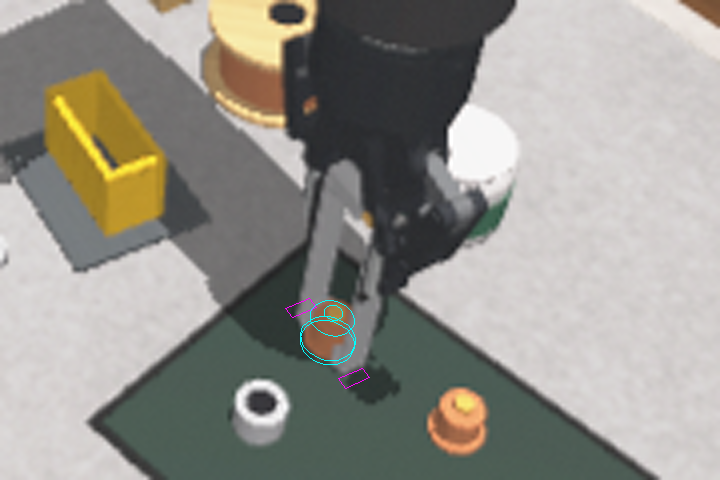

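View pics/h1w.png

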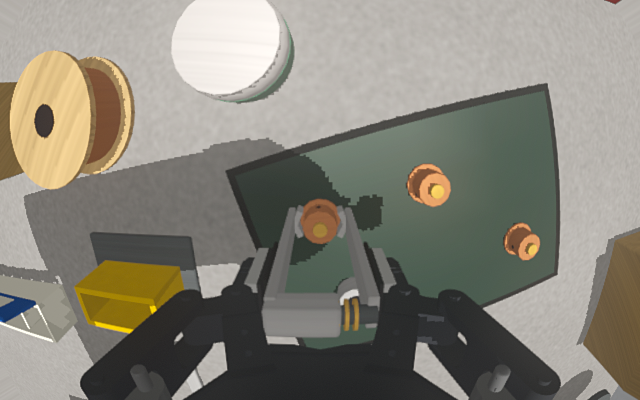

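```bash
python3 - <<'E'
from h import *
A=np.array([0.5772,-0.1905])
robot.line_to([*A,PZ+0.04],vel=0.06); robot.pause(0.1)
shot("side","i1.png",(300,140,480,300),4)
robot.line_to([*A,0.22],vel=0.15); 
robot.movep([0.44,0.20,0.26],ori(TH)); robot.pause(.2)
print(robot.read_opening(),F(),robot.read_position(),robot.read_time_s()); shot("wrist","i2.png")
E
```

```text
0.551625871046233 [-0.5 -0.4 -2.6] [0.44038819 0.19938002 0.25978161] 23.8667
```

View pics/i1.png

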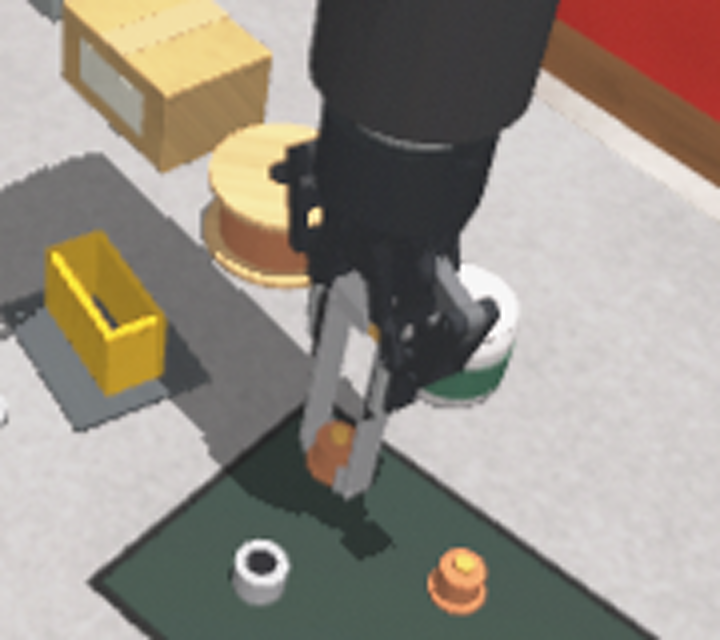

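View pics/i2.png

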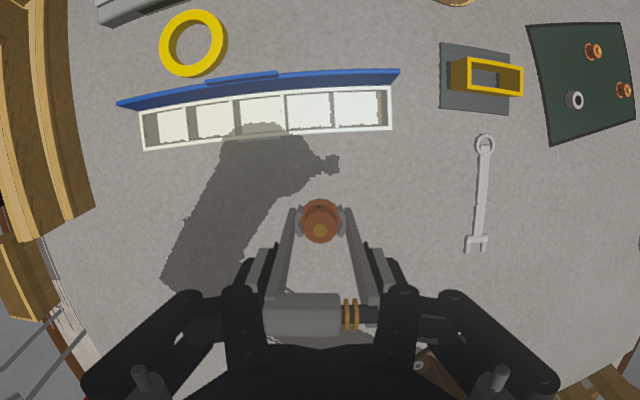

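```bash
python3 - <<'E'
from h import *
im=cv2.imread('pics/i2.png'); o=cv2.resize(im[60:160,105:405],None,fx=2.6,fy=2.6,interpolation=cv2.INTER_CUBIC)
cv2.imwrite('pics/i3.png',o)
E
```

```text
(no output)
```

View pics/i3.png

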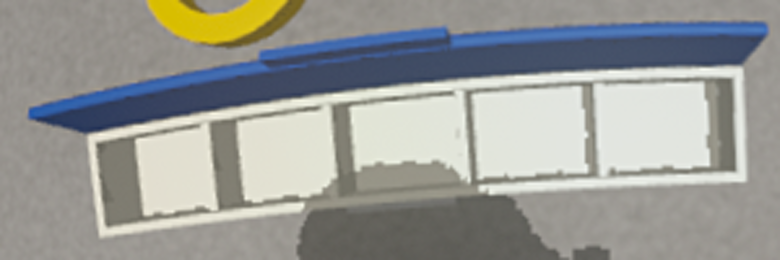

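```bash
cat >> h.py <<'E'
def case_pts(): pass
E
python3 - <<'E'
from h import *
C=cam("wrist")
f=lambda l:(np.array(l)+.5)/2.6+np.array([105,60])-.5
q=toz("wrist",f([(102,236),(746,181),(745,68),(90,133)]),0.045,C); print(q.round(4))
print(np.linalg.norm(q[0]-q[1]),np.linalg.norm(q[1]-q[2]),np.linalg.norm(q[0]-q[3]))
d=q[0]-q[1]; print(np.degrees(np.arctan2(-d[0],d[1])))
# least squares fit rect
def res(p):
    X,Y=axes(p[2]); 
    return np.r_[[ (p[:2]+x*X+y*Y-qq[:2]) for (x,y),qq in zip([(-.025,.152),(-.025,-.152),(.025,-.152),(.025,.152)],q)]].ravel()
s=least_squares(res,[.5,.26,0]); print(s.x,np.degrees(s.x[2]),(s.fun*1000).round(1))
c,th=s.x[:2],s.x[2]; X,Y=axes(th)
im=cv2.imread('pics/i2.png')
# overlay on 3x
o=cv2.resize(im[60:160,105:405],None,fx=2.6,fy=2.6,interpolation=cv2.INTER_CUBIC)
def dr(P,col):
    uv=(proj("wrist",P,C)-np.array([105,60])+.5)*2.6-.5; cv2.polylines(o,[uv.round().astype(int)],True,col,1)
def rect(x0,x1,y0,y1,z,n=20):
    P=[(x0,y) for y in np.linspace(y0,y1,n)]+[(x1,y) for y in np.linspace(y1,y0,n)]
    return [np.r_[c+a*X+b*Y,z] for a,b in P]
dr(rect(-.025,.025,-.152,.152,.045),(0,0,255))
for k in range(-2,3): dr(rect(-.021,.021,k*.06-.028,k*.06+.028,.045),(0,160,0)); dr(rect(-.021,.021,k*.06-.028,k*.06+.028,.004),(255,0,255))
cv2.imwrite('pics/i4.png',o)
E
```

```text
[[0.5082 0.414  0.045 ]
 [0.4839 0.1124 0.045 ]
 [0.5332 0.107  0.045 ]
 [0.5586 0.4096 0.045 ]]
0.3025681214315468 0.04953264381192603 0.05056049256665769
-4.597679868347362
[ 0.5209633   0.26073563 -0.08237193] -4.7195640955160885 [ 0.4  0.3 -0.4 -1.1  0.2  0.2 -0.2  0.5]
```

View pics/i4.png

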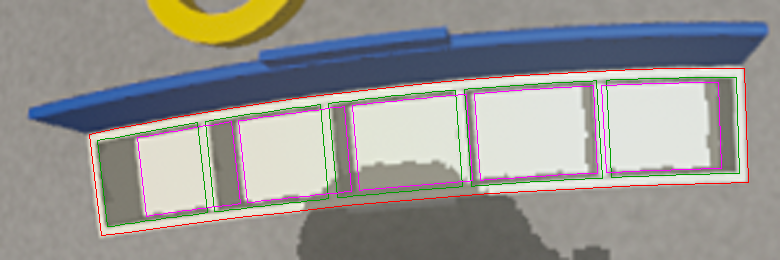

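```bash
cat >> h.py <<'E'
CS=np.array([0.5210,0.2607]); CT=np.radians(-4.72)
def comp(k): return CS+k*0.06*axes(CT)[1]
GX=0.002 # TCP is +GX ahead of tongs centre along tongs x in plate grip
def creep(xy,z,fz,step=0.0005,n=14):
    for i in range(n):
        robot.line_to([*xy,z],vel=0.03); robot.pause(0.08); f=robot.read_wrist_force()
        if f[2]>fz: break
        z-=step
    print("creep z",round(z,4),robot.read_position().round(4),f.round(1)); return z
E
python3 - <<'E'
from h import *
X,Y=axes(CT); c=comp(-2); t=c+GX*X
robot.movep([*t,0.19],ori(CT)); robot.pause(.2)
robot.line_to([*t,0.115],vel=0.12); robot.pause(.1)
overlay("j1.png",c,CT,.030,None,0.0135,(220,110,380,240),5)
robot.line_to([*t,0.0905],vel=0.08)
z=creep(t,0.090,0.3)
shot("wrist","j2.png"); print(robot.read_time_s())
E
```

```text
creep z 0.0885 [0.5132 0.141  0.0887] [-0.3 -0.5  2.2]
27.425
```

View pics/j1.png

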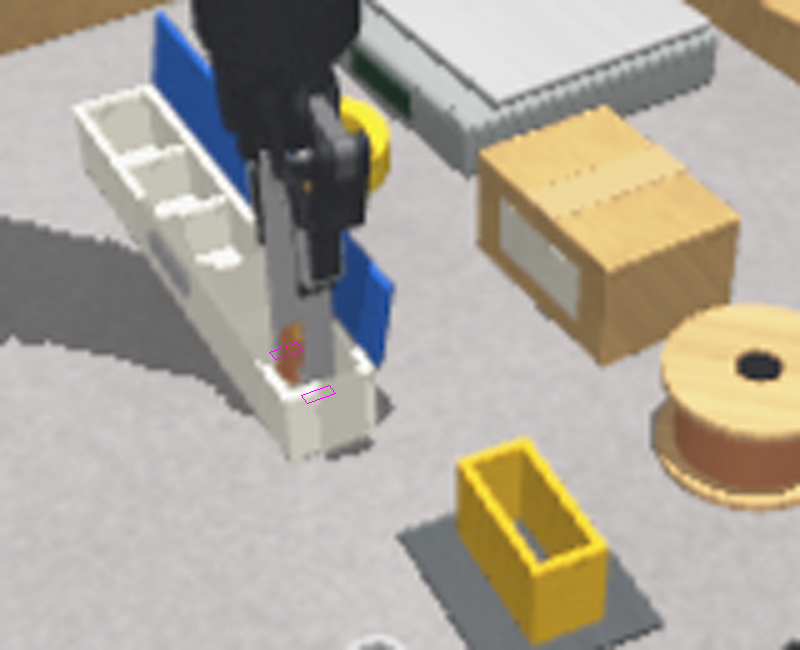

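View pics/j2.png

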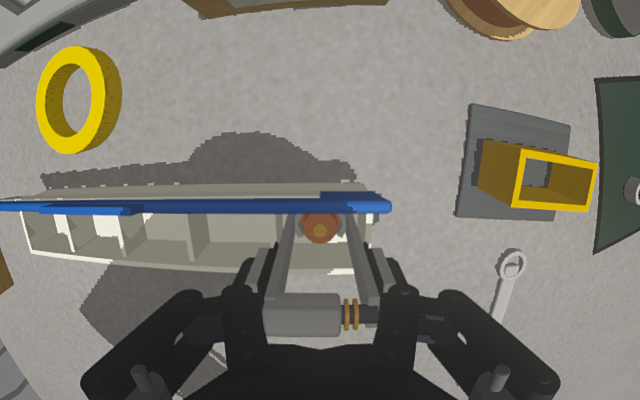

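```bash
python3 - <<'E'
from h import *
robot.gripper_open(); robot.pause(.2); print(robot.read_opening(),F(),robot.read_position())
shot("wrist","k1.png")
X,Y=axes(CT); c=comp(-2); t=c+GX*X
robot.line_to([*t,0.185],vel=0.15); robot.pause(.1)
overlay("k2.png",c,CT,.004,None,0.004,(220,110,380,240),5)
shot("wrist","k3.png")
E
```

```text
0.9979742289014154 [-0.4  0.3 -0.4] [0.51313993 0.14094581 0.08851361]
```

View pics/k2.png

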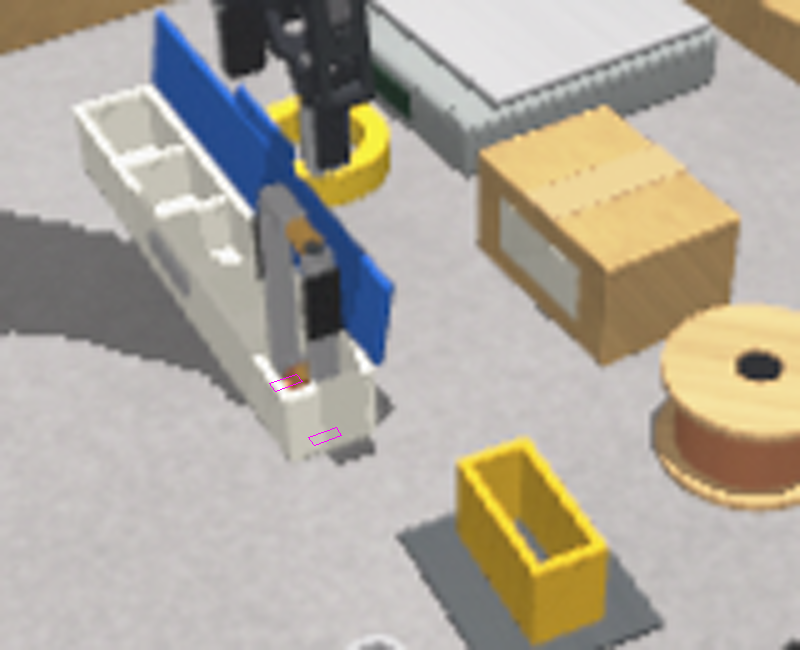

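View pics/k3.png

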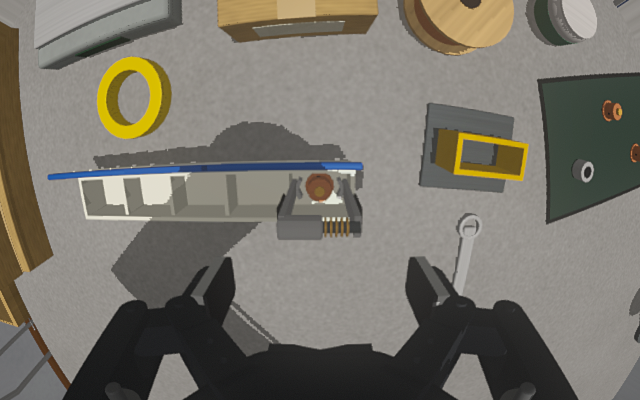

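```bash
python3 - <<'E'
from h import *
X,Y=axes(CT); c=comp(-2); b=c+(BO-0.001)*Y
robot.movep([*b,0.185],ori(CT-np.pi/2)); robot.pause(.15)
robot.line_to([*b,0.004+BH+0.0005],vel=0.12); robot.pause(.1)
shot("wrist","l0.png")
robot.grab(); robot.pause(.1); print(robot.read_opening(),F(),robot.read_position())
robot.line_to([*b,0.004+BH+0.045],vel=0.06); print(F(),robot.read_opening())
robot.line_to([*b,0.24],vel=0.15); robot.pause(.1)
shot("wrist","l1.png"); shot("side","l2.png",(220,110,380,240),5); print(F(),robot.read_time_s())
E
```

```text
0.1521496925443124 [-0.5  0.   2.1] [0.51217876 0.15210964 0.12403858]
[-0.3 -0.2 -1.1] 0.14750020129375427
[ 0.2 -0.1 -2. ] 33.9833
```

View pics/l1.png

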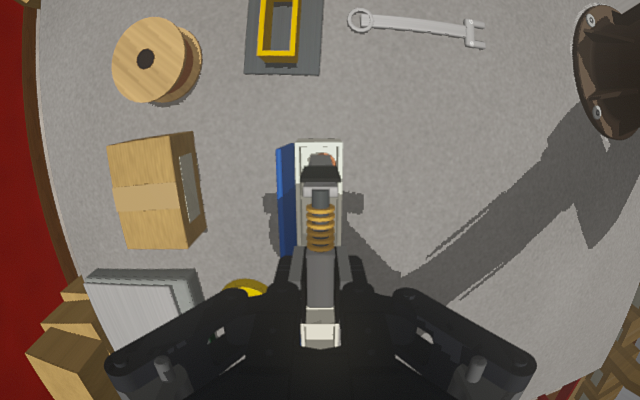

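View pics/l2.png

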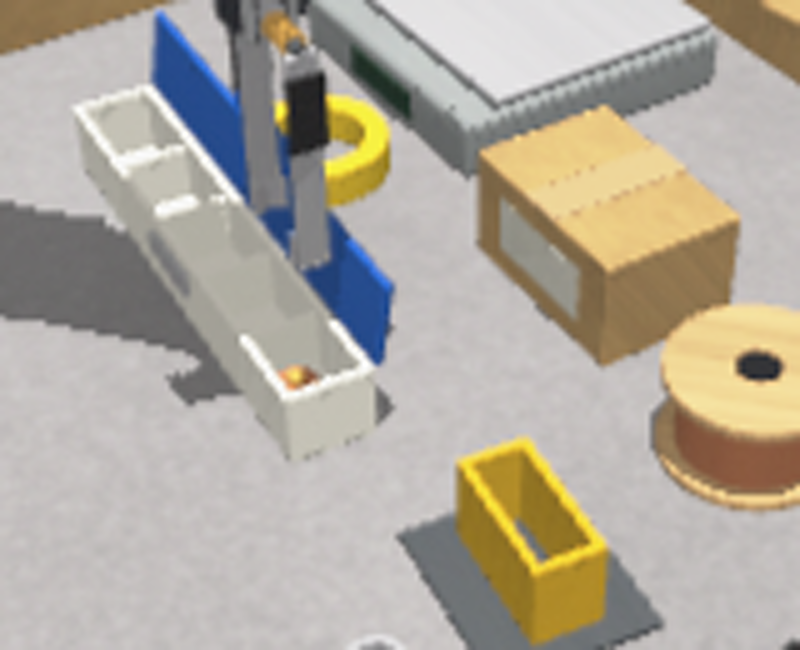

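```bash
cat >> h.py <<'E'
def pick(P,th,tag):
    """tongs in bar grip, at safe height"""
    X,Y=axes(th); t=P+BO*Y
    robot.movep([*t,0.24],ori(th-np.pi/2))
    robot.line_to([*t,BH+0.035],vel=0.2); robot.pause(.2)
    robot.line_to([*t,BH+0.012],vel=0.05); robot.pause(.1)
    creep(t,BH+0.0008,0.5,0.0005,8)
    robot.gripper_open(); robot.pause(.15)
    robot.line_to([*t,0.175],vel=0.15)
    robot.movep([*P,0.175],ori(th)); robot.pause(.15)
    robot.line_to([*P,PZ+0.002],vel=0.12); robot.pause(.2)
    robot.grab(); robot.pause(.1); p=robot.read_position()
    print("squeeze",robot.read_opening()*85,F(),p.round(4),P)
    overlay(tag+"_sq.png",P,th,0,P,0.0135)
    robot.line_to([*P,PZ+0.03],vel=0.06); robot.line_to([*P,0.22],vel=0.2); robot.pause(.1)
    print("lifted",robot.read_opening()*85,F()); shot("wrist",tag+"_lift.png")
    return (p[:2]-P)@X, p[2]
def place(k,gx,gz,tag):
    X,Y=axes(CT); c=comp(k); t=c+gx*X; b=c+(BO-0.001)*Y
    robot.movep([*t,0.20],ori(CT)); robot.pause(.2)
    robot.line_to([*t,gz+0.030],vel=0.12); robot.pause(.1)
    robot.line_to([*t,gz+0.006],vel=0.08)
    creep(t,gz+0.0055,0.3,0.0005,12)
    robot.gripper_open(); robot.pause(.15)
    robot.line_to([*t,0.185],vel=0.15)
    shot("wrist",tag+"_rel.png")
    robot.movep([*b,0.185],ori(CT-np.pi/2)); robot.pause(.15)
    robot.line_to([*b,0.004+BH+0.0005],vel=0.12); robot.pause(.1)
    robot.grab(); robot.pause(.1); print("bar",robot.read_opening(),F(),robot.read_position().round(4))
    robot.line_to([*b,0.004+BH+0.045],vel=0.06)
    robot.line_to([*b,0.24],vel=0.2); robot.pause(.1)
    print(robot.read_opening(),F(),robot.read_time_s()); shot("side",tag+"_side.png",(220,110,480,300),3)
E
python3 - <<'E'
from h import *
robot.movep([0.53,-0.17,0.33],ori(TH-np.pi/2)); robot.pause(.2)
C=cam("wrist"); im=shot("wrist","m1.png")
for o in copper(im,C): print(o)
print(robot.read_position(),robot.read_time_s())
E
```

```text
(array([ 0.5334, -0.3591]), array([299.5,  34.9]), np.int32(334), 335)
(array([ 0.594 , -0.2711]), array([267.,  99.]), np.int32(332), 325)
[ 0.53022627 -0.16907322  0.32976625] 35.5
```

View pics/m1.png

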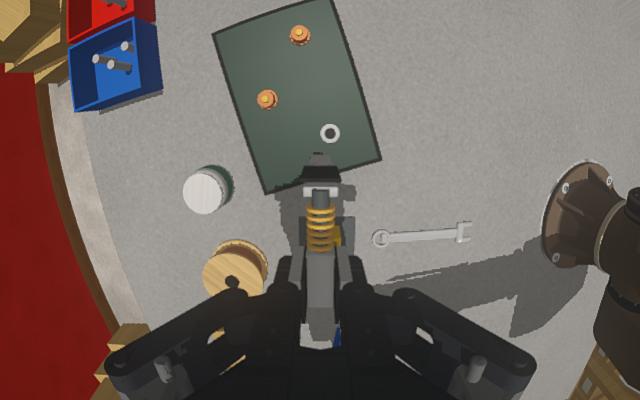

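```bash
python3 - <<'E'
from h import *
g=pick(np.array([0.594,-0.2705]),TH,"n"); print(g)
E
```

```text
creep z 0.1187 [ 0.5958 -0.2586  0.1189] [-0.2  0.1  0.9]
squeeze 46.793164188633845 [-1.3  0.2 10. ] [ 0.5956 -0.271   0.0843] [ 0.594  -0.2705]
lifted 46.538917503087276 [-0.6 -0.2 -2.5]
(np.float64(0.0016807851130470949), np.float64(0.08427463078530181))
```

View pics/n_lift.png

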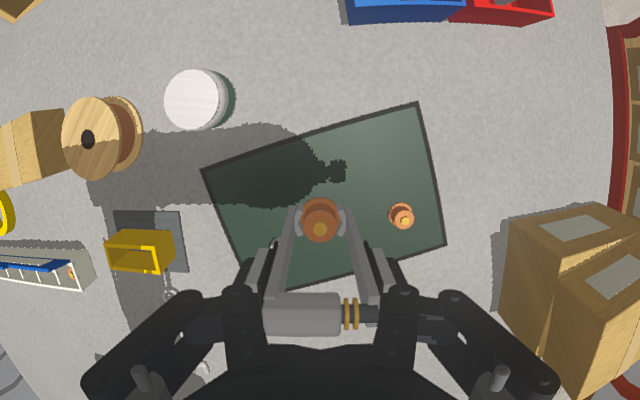

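View pics/n_sq.png

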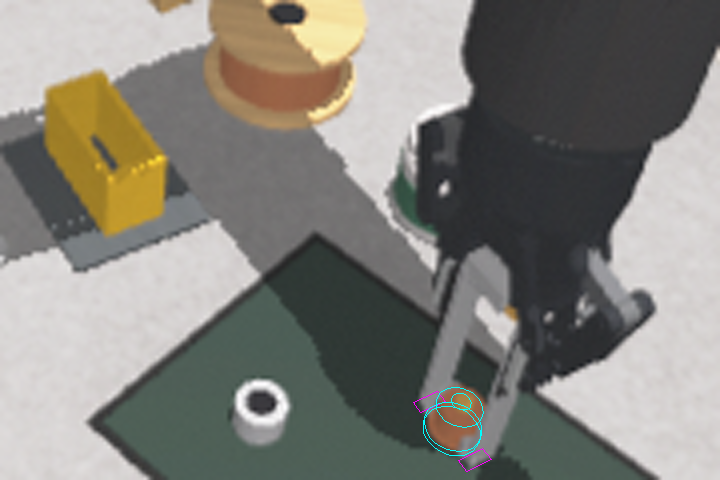

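Held. Place it in compartment −1 and look again.

```bash
python3 - <<'E'
from h import *
place(-1,0.0017,0.0843,"o")
robot.movep([0.53,-0.17,0.33],ori(TH-np.pi/2)); robot.pause(.2)
C=cam("wrist"); im=shot("wrist","p1.png")
for o in copper(im,C): print(o)
print(robot.read_time_s())
E
```

```text
creep z 0.0878 [0.5179 0.2008 0.0883] [-1.6 -0.   4.8]
bar 0.14234546247323243 [ 0.1 -0.7  1.3] [0.5172 0.2119 0.1241]
0.14626309757457043 [ 0.8  0.1 -0.9] 56.425
(array([ 0.5335, -0.359 ]), array([299.4,  35.1]), np.int32(335), 335)
58.1833
```

View pics/o_side.png

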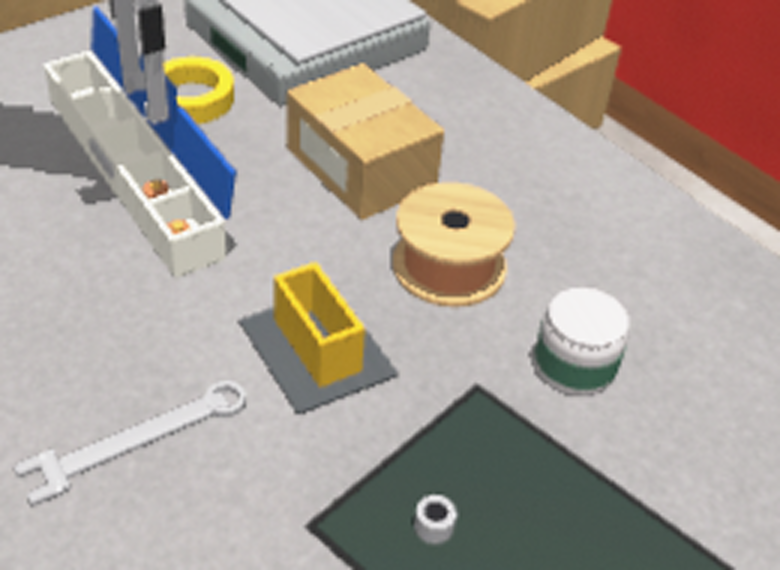

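View pics/p1.png

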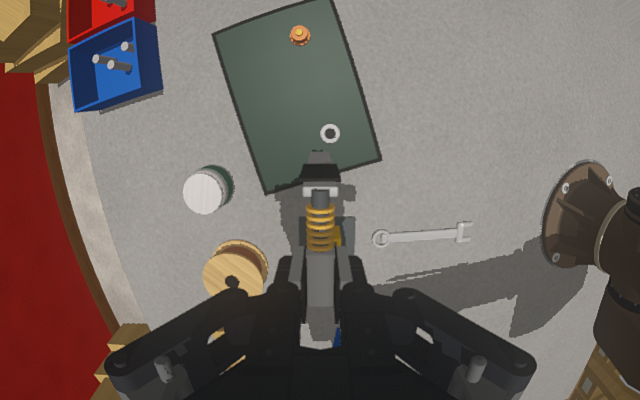

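```bash
python3 - <<'E'
from h import *
g=pick(np.array([0.5336,-0.3588]),TH,"q"); print(g)
E
```

```text
creep z 0.1177 [ 0.5356 -0.347   0.1183] [-1.4  1.6  5.5]
squeeze 46.85961378791874 [-1.3  2.7 13.6] [ 0.5352 -0.3594  0.0847] [ 0.5336 -0.3588]
lifted 46.67494895493246 [-0.3  0.4 -1.8]
(np.float64(0.0016498146122179873), np.float64(0.08468831681539053))
```

View pics/q_lift.png

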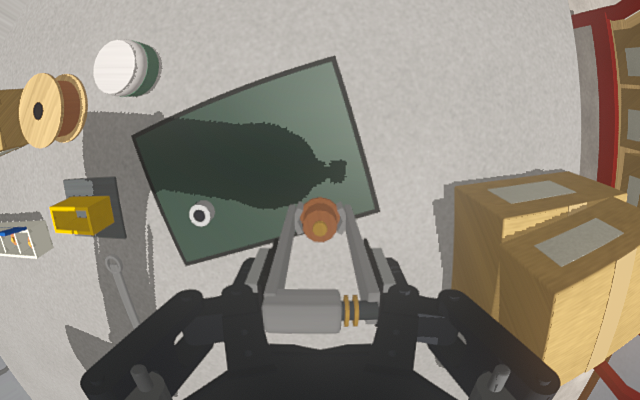

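```bash
python3 - <<'E'
from h import *
place(1,0.0017,0.0847,"r")
robot.movep([0.53,0.02,0.30],ori(TH-np.pi/2)); robot.pause(.2)
E
python3 - <<'E'
from h import *
im=shot("top","s1.png",(100,140,500,260),2)
im=shot("wrist","s2.png")
print(robot.read_time_s())
E
```

```text
creep z 0.0887 [0.5277 0.3204 0.0888] [ 0.7 -0.1  0.3]
bar 0.15218065734089317 [ 0.9 -1.6  1. ] [0.5271 0.3315 0.1241]
0.14394788062512767 [-0.8 -0.4 -0.5] 80.3333
81.8917
```

View pics/r_rel.png

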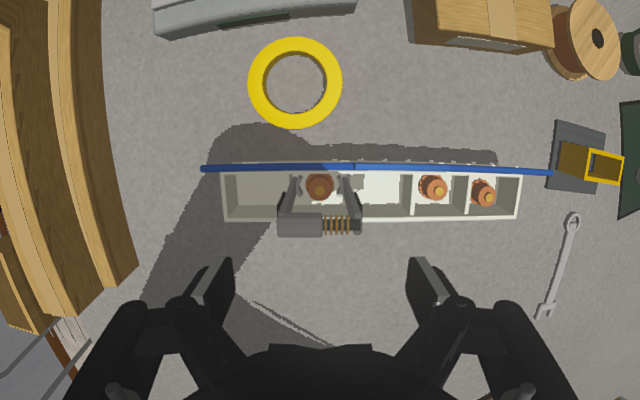

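View pics/s1.png

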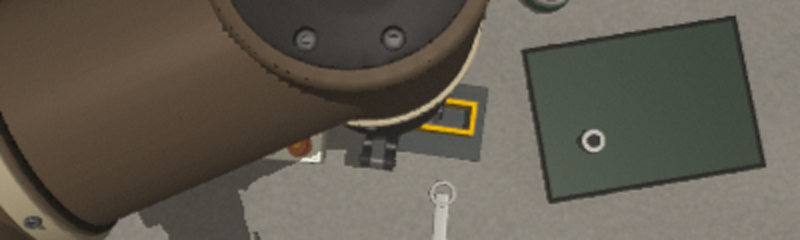

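View pics/s2.png

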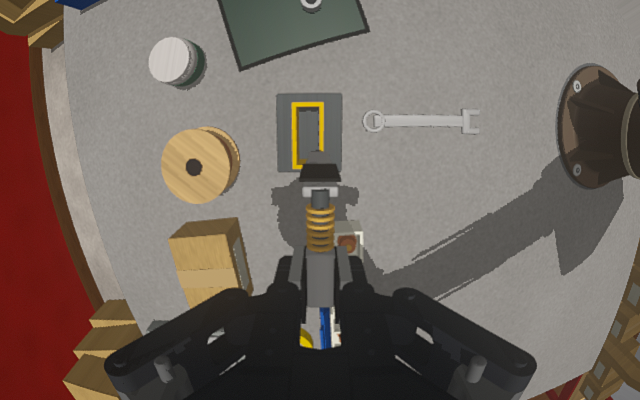

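```bash
python3 - <<'E'
from h import *
X,Y=axes(TH); t=ST+BO*Y
robot.movep([*t,0.24],ori(TH-np.pi/2)); robot.pause(.2)
robot.line_to([*t,0.06+BH+.008],vel=0.15); robot.pause(.2)
overlay("t1.png",ST,TH,.067,None,0,(260,150,440,270),4)
robot.line_to([*t,0.045+BH],vel=0.04); print(F())
robot.line_to([*t,0.012+BH],vel=0.06); print(F())
creep(t,0.006+BH+.001,0.5,0.0005,8)
E
```

```text
[ 0.3  0.1 -1.4]
[ 0.2 -0.1  0. ]
creep z 0.1239 [ 0.5418 -0.0131  0.124 ] [0.1 0.4 1.2]
```

View pics/t1.png

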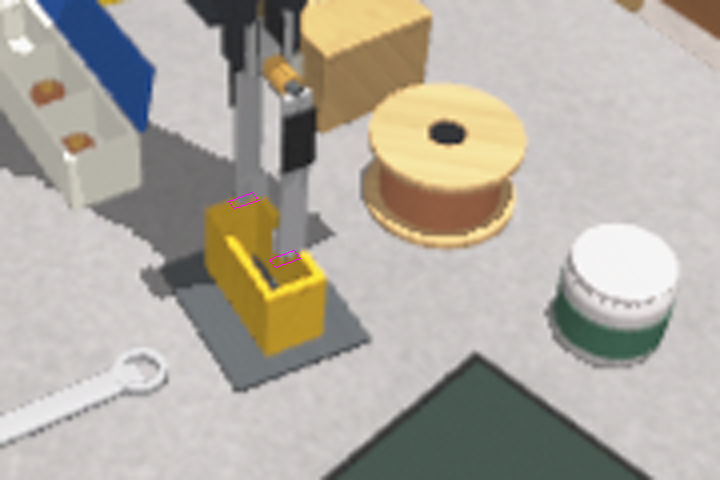

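```bash
python3 - <<'E'
from h import *
X,Y=axes(TH); t=ST+BO*Y
robot.gripper_open(); robot.pause(.2); print(F())
robot.line_to([*t,0.24],vel=0.15); robot.pause(.1)
shot("side","u1.png",(220,110,480,300),3)
Xc,Yc=axes(CT)
q=CS+0.085*Xc
robot.movep([*q,0.22],ori(CT)); robot.grab(); robot.pause(.1)
print(robot.read_opening(),robot.read_position(),robot.read_time_s())
shot("wrist","u2.png"); shot("side","u3.png",(200,80,460,270),3)
E
```

```text
[0.4 0.8 1. ]
-0.0002851018710957779 [0.60567005 0.25373574 0.21996584] 90.7167
```

View pics/u1.png

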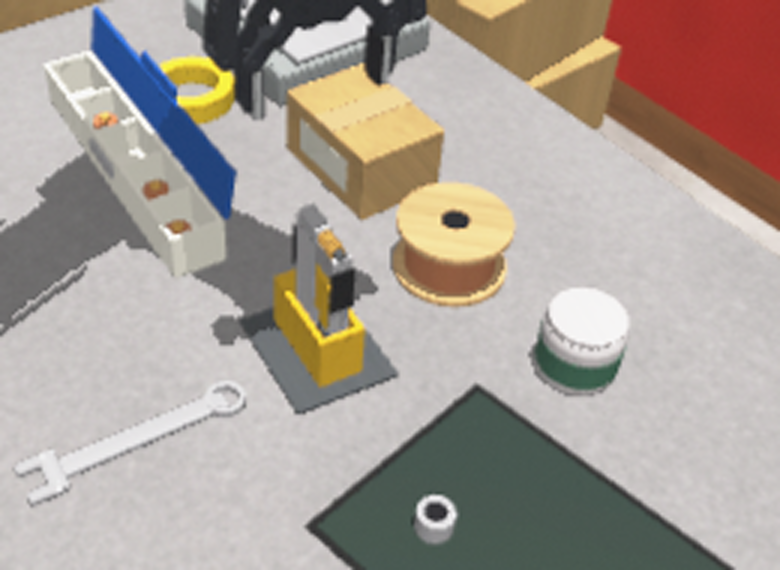

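View pics/u2.png

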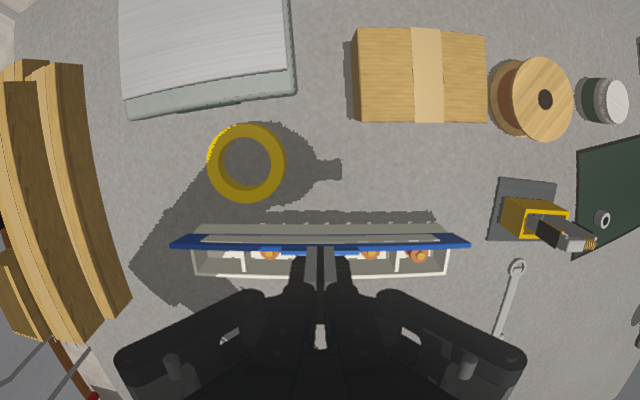

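View pics/u3.png

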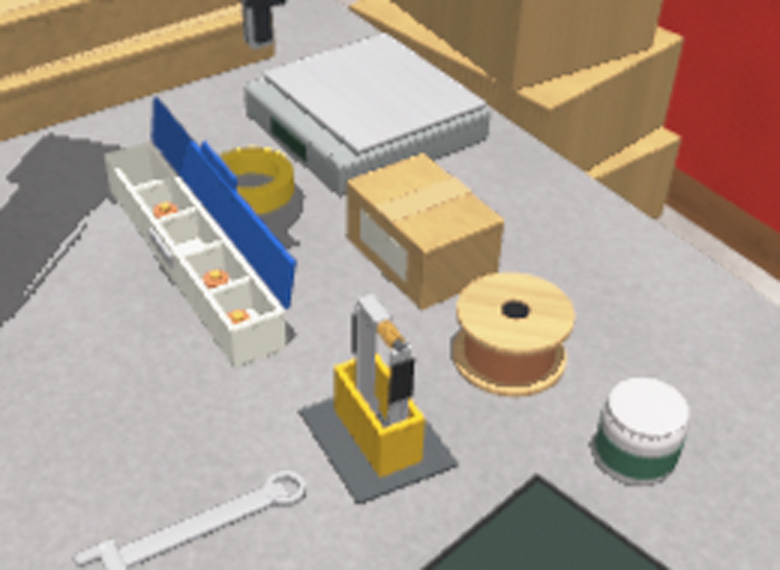

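```bash
python3 - <<'E'
from h import *
X,Y=axes(CT)
for ph in [1.4,1.5,1.6,1.7,1.8,1.9]:
    P=[np.r_[CS+(.025-.05*np.cos(ph))*X+y*Y,.045+.05*np.sin(ph)] for y in (-.152,.152)]
    print(ph,proj("wrist",P).round(0).tolist(),proj("side",P).round(0).tolist())
E
```

```text
1.4 [[469.0, 263.0], [172.0, 263.0]] [[290.0, 170.0], [245.0, 114.0]]
1.5 [[470.0, 259.0], [171.0, 259.0]] [[292.0, 169.0], [246.0, 113.0]]
1.6 [[471.0, 255.0], [170.0, 255.0]] [[293.0, 168.0], [248.0, 113.0]]
1.7 [[472.0, 250.0], [170.0, 250.0]] [[295.0, 168.0], [249.0, 112.0]]
1.8 [[472.0, 245.0], [169.0, 245.0]] [[297.0, 168.0], [251.0, 112.0]]
1.9 [[473.0, 240.0], [169.0, 240.0]] [[299.0, 167.0], [252.0, 112.0]]
```

```bash
python3 - <<'E'
from h import *
X,Y=axes(CT)
def pos(ph,r=0.042,h=0.011):
    x=.025-r*np.cos(ph)+.006*np.sin(ph)+h; z=.045+r*np.sin(ph)+.006*np.cos(ph)+0.011
    return np.r_[CS+x*X,z]
p0=pos(1.9)
robot.line_to([*(CS+0.085*X),p0[2]],vel=0.15); robot.pause(.1)
robot.line_to(p0,vel=0.05); print(F())
for ph in np.arange(1.8,0.55,-0.1):
    robot.line_to(pos(ph),vel=0.04); f=F(); print(round(ph,2),f,robot.read_position().round(3))
    if np.linalg.norm(f)>20: break
robot.pause(.1); shot("side","v1.png",(200,80,460,270),3); print(robot.read_time_s())
E
```

```text
[ 1.4  0.1 -1. ]
1.8 [ 0.2 -0.1  0.5] [0.572 0.257 0.096]
1.7 [-0.1 -0.6 -0.1] [0.568 0.257 0.097]
1.6 [ 0.3  0.  -0.7] [0.564 0.257 0.098]
1.5 [-0.2  0.4 -0.6] [0.56  0.257 0.098]
1.4 [ 0.4 -0.5 -0.2] [0.555 0.258 0.098]
1.3 [-0.3  0.1  0.5] [0.551 0.258 0.098]
1.2 [ 0.5  0.  -0.5] [0.547 0.259 0.097]
1.1 [ 0.8  0.1 -0.5] [0.543 0.259 0.096]
1.0 [ 0.2  0.6 -0.3] [0.539 0.259 0.094]
0.9 [-0.   0.2  0.2] [0.535 0.259 0.092]
0.8 [-0.5  0.  -0.7] [0.532 0.26  0.09 ]
0.7 [ 1.2 -0.1 -0.2] [0.528 0.26  0.087]
0.6 [0.5 0.  1.1] [0.525 0.26  0.084]
96.1583
```

View pics/v1.png

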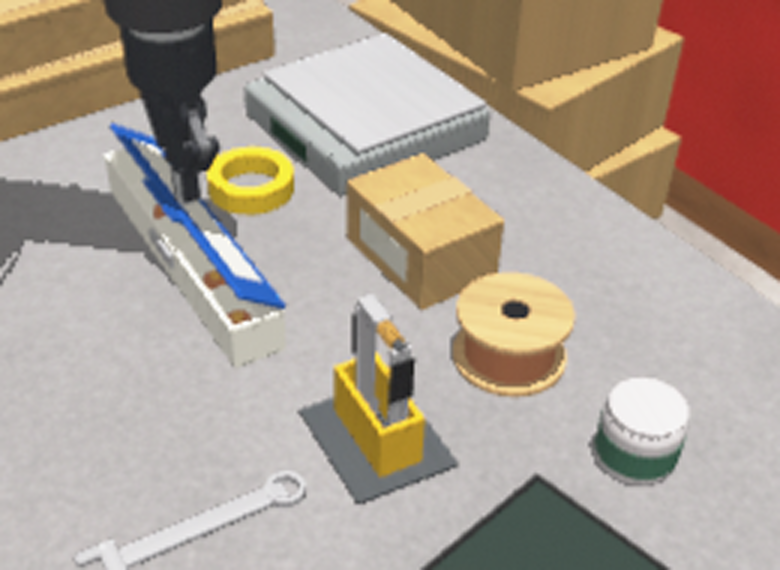

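Lid follows the finger; continue gently to closed.

```bash
python3 - <<'E'
from h import *
X,Y=axes(CT)
def pos(ph,r=0.042,h=0.011):
    x=.025-r*np.cos(ph)+.006*np.sin(ph)+h; z=.045+r*np.sin(ph)+.006*np.cos(ph)+0.011
    return np.r_[CS+x*X,z]
for ph in np.arange(0.5,-0.01,-0.1):
    robot.line_to(pos(ph),vel=0.03); f=F(); print(round(ph,2),f,robot.read_position().round(4))
    if f[2]>12: break
p=pos(0.0); z=p[2]
for i in range(14):
    z-=0.0008; robot.line_to([p[0],p[1],z],vel=0.02); robot.pause(.08); f=F(); print(round(z,4),f,robot.read_position()[2].round(4))
    if f[2]>9: break
robot.pause(.2); shot("side","w1.png",(200,80,460,270),3); print(robot.read_time_s())
E
```

```text
0.5 [ 0.4 -0.2 -0.6] [0.5228 0.2605 0.0812]
0.4 [-0.3  0.1  1.4] [0.5204 0.2606 0.0776]
0.3 [-0.4  0.3  0.3] [0.5184 0.2608 0.0739]
0.2 [-0.6  0.  -1.1] [0.5168 0.2609 0.0699]
0.1 [ 0.3 -0.3 -0.3] [0.5156 0.261  0.0659]
0.0 [-0.6 -1.   7. ] [0.5153 0.2613 0.0626]
0.0612 [-3.5 -0.9 13.1] 0.0625
98.4917
```

View pics/w1.png

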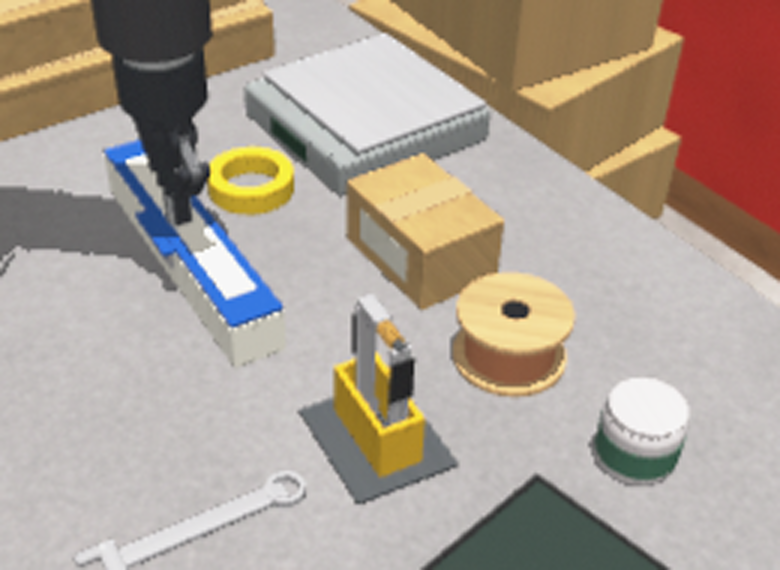

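```bash
python3 - <<'E'
from h import *
p=robot.read_position()
robot.line_to([p[0],p[1],0.25],vel=0.1); robot.pause(.2)
robot.movep([0.47,0.02,0.33],ori(CT)); robot.pause(.3)
shot("wrist","x1.png"); shot("side","x2.png"); print(F(),robot.read_time_s())
X,Y=axes(CT)
im=cv2.imread('pics/x1.png'); 
for z in(.051,):
  print([proj("wrist",np.r_[CS+x*X+y*Y,z]).round(0).tolist() for x,y in [(-.025,-.152),(-.025,.152),(.025,-.152),(.025,.152)]])
E
```

```text
[ 0.7  0.8 -0.5] 102.1417
[[[253.0, 163.0]], [[84.0, 170.0]], [[252.0, 126.0]], [[81.0, 141.0]]]
```

View pics/x1.png

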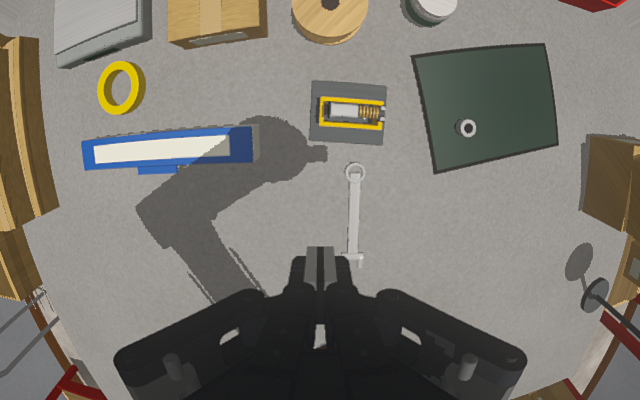

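View pics/x2.png

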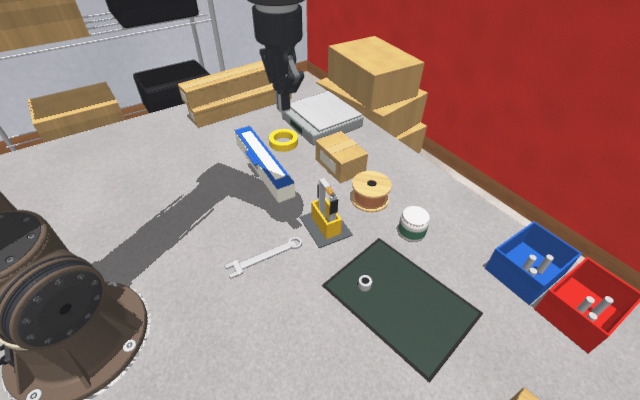

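The lid is shut: its corners, at about (253,162) and (83,170), match the closed model. The tongs stand upright in the stand, and only the bushing is left on the mat.

```bash
python3 - <<'E'
from plant import robot
robot.sign_off(); print(robot.read_time_s())
E
```

```text
the job is handed in; nothing more can be done
the job is handed in; nothing more can be done
```

The job is handed in. All three copper diffusers found on the mat are in the case, the tongs are back upright in their stand, and the lid is shut. It took about 102 s.

**Carrying:** The gripper can only open or close fully. To keep the tongs open, I carried them empty by the block on their top bar and set them standing around each diffuser. I then took the rubber plates, squeezed, and carried the diffuser to a compartment of its own: −120, −60 and +60 mm. In each compartment I let go of the tongs for a moment so they could spring open, then took them by the bar again. The robot itself touched no copper.

**Lid:** I pushed it over with closed fingers and pressed it down slowly. It stopped at its closed height with about 13 N.

**Last checks:**
- **Case:** All three diffusers stood upright in the last pictures before the lid closed; they cannot be seen now. The lid corners then matched the closed position.
- **Tongs and bushing:** The tongs stand upright and free in the stand. The bushing is still on the mat, in the same place as far as the pictures show.
- **Rest of the table:** Nothing else looked moved. I saw no diffuser knocked aside.

**Disagreed or less exact:**
- The trained network never found the diffusers, so I located them by colour and shape. The wrist and top cameras agreed to about 2.5 mm.
- Because the tongs stood on the mat when squeezed, the jaws held each diffuser by its 30 mm flange, not the 24 mm body.

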